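# Tilt the pump cradle to 30 degrees, pin it and close its two cover fasteners

## Task

Swing the tilting cradle by its red lever until its white pump cover leans 30 degrees towards the robot's side (the notch between the two red teeth stands under the brass bushing), then put the yellow-headed lock pin fully home through the bushing, down to its shoulder, and leave it there. With the cradle pinned, turn both orange cover fasteners clockwise to their end stops. Do not shift the bottle, tin or jar standing about.

Things in the scene. Friction and masses are not known exactly. Their poses are not given: they have to be found in the camera images.
- rig: Fixed blue stand; base 150 x 400 x 12 mm. Origin: centre of its underside on the bench; z up, y along the trunnion axis, which lies 120 mm up; -x faces the robot (yaw varies). Cheeks at y = +-115 mm (50 mm in x, 14 thick, tops at 140 mm). Brass bushing block over the index plate: x +-17, y 133 to 189, z 195 to 220 mm, on a post at y 177 to 189; nothing else is higher.
- cradle (a joint): Tilt, rad. 0: white cover (130 x 160 mm, its top 42 mm from the trunnion axis) level, facing up; positive: leans to rig -x, the robot. 0.525 (30 degrees): red notch under the bushing. Range -0.75 to 1.0, starts -0.65 to 0.05. Friction 0.9 Nm (8 to 14 N at the lever) holds it where left. Index plate, radius 70 mm, at rig y 150 mm; V notches at -0.175, 0.175, 0.525, 0.875 rad; the pin enters up to 0.07 rad off.
- lever_grip (a point): Middle of the red round lever bar, 14 mm thick, 66 mm long, parallel to the trunnion axis (rig y -154 to -220 mm, this point at -187), 105 mm from that axis along the cover's normal; joined at its inner end to a flat arm at y = -150 mm. Axes turn with the cradle: z the cover's normal, y along the bar.
- notch30 (a point): Point on the index plate at the mouth (rim radius 70 mm) of the notch between the two red teeth; at the right tilt it lies 30 mm straight below point bush. Axes of the cradle.
- bush (a point): Centre of the upper mouth of the vertical hole in the brass bushing, 220 mm above the bench, at rig (0, 150) mm; hole 12 mm wide with a 3 mm chamfer, 25 mm long, axis vertical. Axes of the rig.
- lock_pin: Loose lock pin, 120 g, starts upright in a black stand. Origin at the tip of the shaft, z along the pin up to the head. Shaft 10 mm diameter, 45 mm long with a 4 mm tapered tip; shoulder 22 mm diameter from 45 to 50 mm; yellow grip 18 mm diameter from 50 to 92 mm above the tip. Home: shoulder on the bushing, tip 45 mm below the mouth.
- pin_stand: Fixed black block 70 x 70 x 50 mm with a 12 mm hole through it in the middle, where the pin stands, shoulder on the block's top; left or right of the rig. Origin: centre of its underside.
- knob_l_grip (a point): Left (rig +y) fastener: orange bar 46 x 13 x 28 mm on a 20 mm boss, 40 mm from the middle of the white cover along y. Point: on its axis, 35 mm above the cover (77 mm from the trunnion axis); bar from 20 to 48 mm above the cover. Axes: x along the bar, turning with it (black dot at its +x end), z out along the axis, leaning with the cover.
- knob_r_grip (a point): Right (rig -y) cover fastener, the same as the left, 40 mm to the other side.
- knob_l (a joint): Turn of the left fastener, rad, growing clockwise seen from outside onto the cover; 0: bar at right angles to the trunnion axis; end stop at 1.50. Starts at 0 to 0.35; friction 0.06 Nm, stays where left.
- knob_r (a joint): The same for the right fastener.
- fluid: Bystander: red bottle, 60 mm diameter, 165 mm high; on the side of the rig where the pin stand is not. Origin: centre of its underside.
- tin: Bystander: blue tin, 90 mm diameter, 120 mm high, beyond the rig. Origin: centre of its underside.
- jar: Bystander: small jar, 56 mm diameter, 75 mm high, beyond the rig. Origin: centre of its underside.
Things that resemble listed ones, but are neither listed nor needed, are in the scene too. What is meant by the lock_pin is not purple or turquoise, and is the smaller of those in its own colour.

How it is judged:
By the outcome, as a careful person would: the job done as asked, in the order asked, and still so for the second after the job is handed in, with the robot touching nothing.
It also fails if it takes over 72 s, if anything falls off the work surface, if the arm or the gripper's body presses on something with over 40 N, if the wrist force passes 120 N, or if a joint passes its speed limit or range.

## Robot

A 6-joint arm with a two-finger parallel gripper is mounted at the origin on the work surface. World frame = base frame: x ahead of the robot, y to its left, z up, the work surface at z = 0. Lengths are in m, angles in rad, forces in N, time in s.
With the tool pointing down it reaches from about 0.375 to 0.9 m from the base axis. Payload 3.1 kg.
Tool frame: the origin (TCP) lies midway between the tips of the shut fingers; the grasp point (between the pads) lies 19 mm behind it; x points along the fingers, z is the direction in which the jaws open and shut, and the axes are right-handed (so a half turn about x gives the same grasp; the last joint's range is limited). The gripper opens to 85 mm and grips with 20 to 120 N. Pads are 22 mm wide; open, the fingers measure 114 mm over their backs; the gripper's body (76 mm by 85 mm) begins 54 mm behind the grasp point. The pads swing forward as they close: fully open they stand 13 mm farther back than shut.
Start: joints at [-1.427, 0.527, 1.433, -0, 1.181, -0.178], TCP at [0.198, -0.593, 0.231] pointing down, gripper open.
Joint ranges: [-3.08, 3.08], [-0.75, 2.2], [0.22, 2.44], [-1.43, 4.57], [0, 2.65], [-2.85, 2.85]. Speed limits (rad/s): [2.79, 2.79, 3.14, 3.14, 3.14, 3.14].

## Interface

Orientations are given as a unit quaternion [x, y, z, w].
In Python, from station import status, snapshot, camera_params, ticket gives the robot as it stands.
- The arm moves only by the tool arm_command, never from a script. Its argument "series" is a list that holds one entry, the list of rows, each a list of 4 numbers: the shift along the tool's x, y, z in mm, then the turn about the tool's x in rad. A call has 1 to 10 rows; each row shifts and turns the commanded pose from where the row before left it, along the tool's axes as they then stand; what a row does not reach is not made up. A row lasts 1/10 s, in which the tool goes at most 50 mm and 8.59 degrees, less where a joint would pass 70% of its speed; a pose out of reach is approached as far as the arm can. A call is refused whole if a number of a shift passes 50 or a number of a turn 0.15, either way. A call with a gripper value outside its range is refused whole. "jaw" is the opening in per cent of the stroke, from 0 (shut) to 100 (fully open), set as the call begins (left out, the last holds). The fingers move at their own pace and stop on an object; "force" is the grip in N (left out, the last holds). Time passes only in rows, so rows that do not move let the fingers close. It gives the time, the measured TCP pose, the force and the opening at its end, in the units of the state.
- status.sense(): the state, without advancing time (a new reading comes with each control period).
- snapshot(name): name is "side" or "top" or "wrist"; returns the picture (400x640x3 uint8, red, green, blue); there is no depth.
- camera_params(name): a dict with "fovy" (degrees; the focal length in pixels is half the picture's height over the tangent of half this angle, whatever the lens; pixels are square), "cx", "cy" (the principal point, pixels), "k1" (the pictures are not rectified: a ray, as slopes to the right and down, at radius r is drawn at 1 + k1 r^2 times it, then the intrinsics apply), "extrinsics" (4x4, takes a point from camera to world coordinates); the wrist camera has in their place "mount" (4x4, takes a point from camera to tool coordinates, whose origin is the TCP and whose axes are the tool frame's). Camera axes: x right, y down, z forward; pixel columns grow to the right and rows downward; lengths in m; the calibration is good to about 2 mm. A picture is of the moment at which its call begins: read the wrist's pose just before it. camera_params takes no time and is no camera call.
- ticket.sign_off(): hands the job in, once; it reports no verdict.
The state is a dict: "t": time; "q": joint angles; "qd": joint speeds; "tau": joint torques, N m; "tcp_pos": TCP position; "tool_rot": TCP orientation; "force": force on the tool from outside, world axes, zero at the start; "ft_torque": the same for the moment, N m; "finger_gap": opening from 0.0 (shut) to 1.0 (fully open).
Only numpy, scipy, OpenCV 4.12 (cv2) and the standard library are available. Lean on these libraries where they do the work, as an engineer would, in place of code of your own. Each camera call takes 0.05 s, during which the arm holds its last target. There are 200 camera calls.

## Working session

There is one attempt and no reset: what is moved stays moved. The work goes in short steps, Python scripts to look and compute and a tool call to move; the robot and the scene stay as the last step left them, time stands still between calls to the robot, and variables do not carry over. Pictures are saved under pics/ and viewed, about 8 in all and at most 12, crops included, and the job is handed in when it is done.

Besides the shell and the picture viewer there is one more tool, called after "Call:" as name([rows], argument=value, ...), one row to a line, values as JSON. arm_command: Moves the arm, as the interface text tells. Its arguments: {"type":"object","properties":{"series":{"type":"array"},"jaw":{"type":"number"},"force":{"type":"number"}},"required":["series"]}

```bash
mkdir -p pics; ls
python3 - <<'E'
from station import status,snapshot,camera_params
import cv2,numpy as np
s=status.sense();print(s)
for n in ("side","top","wrist"):
    p=camera_params(n);print(n,p)
    im=snapshot(n);cv2.imwrite(f"pics/{n}0.png",im[:,:,::-1])
E
```

```text
pics
{'t': 0.0, 'q': array([-1.42650429e+00,  5.28463340e-01,  1.43389572e+00,  2.40243577e-05,
        1.18140029e+00, -1.78498490e-01]), 'qd': array([-8.70514826e-04, -4.98871621e-04,  7.44660764e-05, -1.66351062e-03,
        6.45615110e-04, -5.64053053e-04]), 'tau': array([ 6.89296612e-04, -4.42343223e+01, -1.78020877e+01, -2.28701210e-04,
        8.52970668e-03,  1.68166729e-06]), 'tcp_pos': array([ 0.19819012, -0.59199406,  0.23033745]), 'tool_rot': array([ 0.41371297,  0.57437422, -0.41260033,  0.57332086]), 'force': array([-0.78273963,  0.58170373, -0.35670002]), 'ft_torque': array([0.01946275, 0.02316385, 0.00522551]), 'finger_gap': 1.0001828909620383}
side {'fovy': 49.189128593831775, 'cx': 320.28875973066846, 'cy': 196.79630227637497, 'k1': -0.04267568184419565, 'extrinsics': array([[ 0.94315422, -0.17653029,  0.28159755,  0.27728802],
       [-0.33228636, -0.51812262,  0.78812101, -0.8917297 ],
       [ 0.00677482, -0.83689068, -0.54732814,  0.73528762],
       [ 0.        ,  0.        ,  0.        ,  1.        ]])}
top {'fovy': 56.71589568007936, 'cx': 317.1763711181952, 'cy': 204.97945616869572, 'k1': -0.0799388521636377, 'extrinsics': array([[ 0.00736212, -0.99780075,  0.06587462,  0.52542276],
       [-0.99969561, -0.00889536, -0.02301213, -0.01505597],
       [ 0.02354749, -0.06568515, -0.99756252,  1.3391487 ],
       [ 0.        ,  0.        ,  0.        ,  1.        ]])}
wrist {'fovy': 62.38173368876298, 'cx': 325.842710106244, 'cy': 200.89288107082527, 'k1': 0.009937630305450614, 'mount': array([[-4.77786626e-04, -2.67498275e-01,  9.63558221e-01,
        -1.42153964e-01],
       [ 4.70587305e-04, -9.63558284e-01, -2.67498060e-01,
         6.84335415e-02],
       [ 9.99999775e-01,  3.25631271e-04,  5.86256554e-04,
        -4.71141221e-04],
       [ 0.00000000e+00,  0.00000000e+00,  0.00000000e+00,
         1.00000000e+00]])}
```

View pics/top0.png

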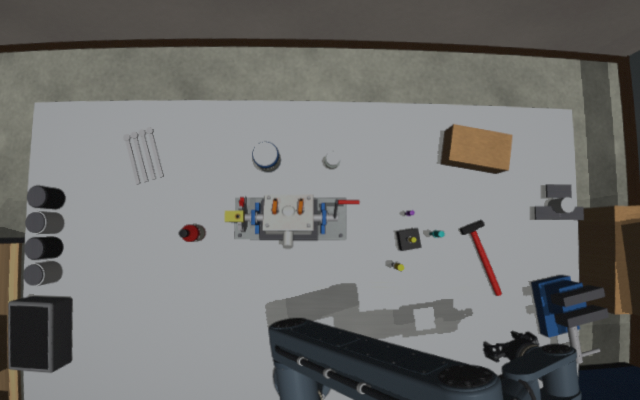

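View pics/side0.png

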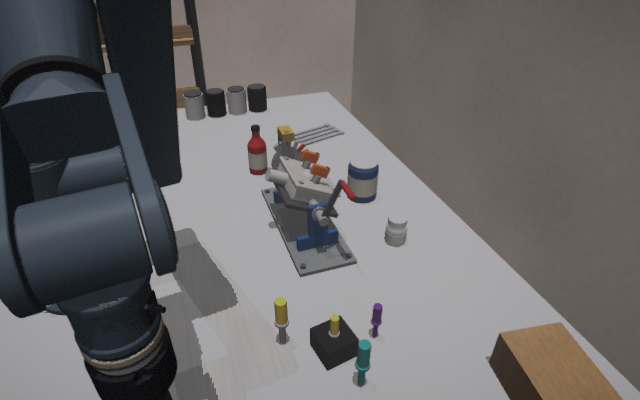

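```bash
cat > h.py <<'E'
import numpy as np,cv2
from scipy.spatial.transform import Rotation as R
from station import status,snapshot,camera_params
def tool():
    s=status.sense();T=np.eye(4);T[:3,:3]=R.from_quat(s['tool_rot']).as_matrix();T[:3,3]=s['tcp_pos'];return T
class Cam:
    def __init__(c,n,name=None,im=None):
        p=camera_params(n);c.E=p['extrinsics'] if n!='wrist' else tool()@p['mount']
        c.im=snapshot(n) if im is None else im
        c.f=200/np.tan(np.radians(p['fovy']/2));c.c=np.array([p['cx'],p['cy']]);c.k=p['k1']
        if name: cv2.imwrite(f'pics/{name}.png',c.im[:,:,::-1])
    def ray(c,uv):
        d=(np.atleast_2d(uv).astype(float)-c.c)/c.f;u=d.copy()
        for _ in range(20):u=d/(1+c.k*(u**2).sum(1,keepdims=True))
        return c.E[:3,3],np.c_[u,np.ones(len(u))]@c.E[:3,:3].T
    def plane(c,uv,z):
        o,d=c.ray(uv);return o+d*((z-o[2])/d[:,2])[:,None]
    def proj(c,P):
        q=(np.atleast_2d(P)-c.E[:3,3])@c.E[:3,:3];u=q[:,:2]/q[:,2:]
        return u*(1+c.k*(u**2).sum(1,keepdims=True))*c.f+c.c
    def blobs(c,h0,h1,smin=110,vmin=60,amin=15):
        H=cv2.cvtColor(c.im,cv2.COLOR_RGB2HSV);m=cv2.inRange(H,(h0,smin,vmin),(h1,255,255))
        n,l,st,ce=cv2.connectedComponentsWithStats(m)
        return [(ce[i].round(1),st[i].tolist(),l==i) for i in range(1,n) if st[i][4]>=amin]
def tri(a,ua,b,ub):
    o1,d1=a.ray(ua);o2,d2=b.ray(ub);d1=d1[0];d2=d2[0]
    s=np.linalg.lstsq(np.c_[d1,-d2],o2-o1,rcond=None)[0];p=o1+s[0]*d1;q=o2+s[1]*d2
    return (p+q)/2,np.linalg.norm(p-q)
E
python3 - <<'E'
from h import *
print(tool().round(3))
for n in('top','side'):
    c=Cam(n,im=cv2.imread(f'pics/{n}0.png')[:,:,::-1].copy())
    for k,h in dict(yellow=(20,34),red=(0,4),orange=(5,16),blue=(100,125)).items():
        for b in c.blobs(*h): 
            if 150<b[0][0]<520 and b[1][4]<1500:print(n,k,b[0],b[1])
c=Cam('top',im=cv2.imread('pics/top0.png')[:,:,::-1].copy())
print(c.plane([[233,216],[413,240],[347,202],[190,233]],.22).round(3),c.plane([413,240],.13),c.plane([[235,197],[347,197],[347,240],[235,240]],.012).round(3))
E
```

```text
[[-0.     0.948  0.317  0.198]
 [ 0.002  0.317 -0.948 -0.592]
 [-1.     0.    -0.002  0.231]
 [ 0.     0.     0.     1.   ]]
top yellow [234.1 215.9] [225, 211, 19, 11, 192]
top yellow [412.7 239.4] [409, 237, 8, 6, 34]
top yellow [399.7 266.9] [396, 264, 8, 7, 43]
top red [241.2 201.7] [239, 198, 5, 9, 37]
top red [347.7 201.6] [338, 200, 21, 4, 81]
top red [191.  232.8] [183, 225, 16, 17, 168]
top red [486.  263.4] [471, 231, 31, 65, 429]
top orange [274.3 206.7] [272, 200, 5, 14, 59]
top orange [300.1 206.5] [298, 200, 5, 14, 56]
top blue [270.  163.9] [260, 157, 18, 11, 30]
top blue [254.9 217.1] [251, 203, 9, 31, 131]
top blue [323.  217.9] [321, 203, 5, 31, 119]
side yellow [284.8 130.1] [278, 126, 15, 11, 94]
side yellow [280.4 310.5] [275, 297, 12, 28, 276]
side yellow [334.1 324.1] [330, 315, 10, 20, 161]
side red [255.9 143.9] [248, 132, 17, 22, 223]
side red [300.4 147.4] [298, 144, 6, 8, 22]
side red [261.3 171.7] [258, 169, 8, 6, 19]
side red [253.7 171.9] [251, 170, 7, 5, 16]
side red [347.2 189.6] [340, 181, 15, 19, 101]
side orange [314.5 163.5] [301, 150, 29, 28, 328]
side blue [362.9 170.1] [349, 164, 29, 11, 108]
side blue [315.7 206.2] [308, 203, 19, 12, 69]
side blue [307.5 237.4] [297, 223, 18, 26, 169]
side blue [329.5 232.3] [324, 229, 13, 11, 67]
[[ 0.564  0.213  0.22 ]
 [ 0.495 -0.334  0.22 ]
 [ 0.609 -0.131  0.22 ]
 [ 0.511  0.342  0.22 ]] [[ 0.4925839  -0.35922681  0.13      ]] [[ 0.639  0.25   0.012]
 [ 0.643 -0.153  0.012]
 [ 0.488 -0.153  0.012]
 [ 0.485  0.247  0.012]]
```

Call:
arm_command([
  [[-35,0,0,0.14],[-35,0,0,0.14],[0,36,-29,0.042],[0,36,-29,0],[0,36,-29,0],[0,36,-29,0],[0,36,-29,0],[0,36,-29,0],[0,36,-29,0],[0,36,-29,0]],
])

```text
t: 1.15
tcp_pos: [0.486, -0.3574, 0.3011]
tool_rot: [0.5, 0.5, -0.5, 0.5]
force: [0.1, -0.4, 0.3]
finger_gap: 1.001
```

Call:
arm_command([
  [[0,0,0,0],[0,0,0,0],[0,0,0,0]],
])

```text
t: 1.45
tcp_pos: [0.4841, -0.3595, 0.301]
tool_rot: [0.5, 0.5, -0.5, 0.5]
force: [-0.2, -0.2, -1.1]
finger_gap: 1.0
```

Run:
```python
from h import *
print(tool().round(3),status.sense()['qd'].round(3))
c=Cam('wrist','w1')
for b in c.blobs(20,34):print(b[0],b[1],c.plane(b[0],.142).round(4))
```

```text
[[-0.001  1.     0.     0.484]
 [ 0.     0.    -1.    -0.359]
 [-1.    -0.001 -0.     0.301]
 [ 0.     0.     0.     1.   ]] [-0.022 -0.001 -0.001  0.002 -0.001  0.001]
[337.3 164.2] [330, 156, 16, 17, 223] [[ 0.5036 -0.3695  0.142 ]]
[290.  252.6] [281, 243, 19, 20, 292] [[ 0.4155 -0.3236  0.142 ]]
```

Call:
arm_command([
  [[-10,7,-40,0],[-10,7,-40,0],[-10,7,-40,0],[-10,7,-40,0],[-10,7,-40,0],[-10,7,-40,0],[0,0,-40,0],[0,0,-40,0],[0,0,-40,0],[0,0,-40,0]],
])

```text
t: 2.5
tcp_pos: [0.5262, 0.0409, 0.3615]
tool_rot: [0.501, 0.499, -0.501, 0.5]
force: [1.3, 0.1, -0.6]
finger_gap: 0.997
```

Call:
arm_command([
  [[0,0,0,0],[0,0,0,0],[0,0,0,0]],
])

```text
t: 2.8
tcp_pos: [0.5267, 0.0393, 0.3613]
tool_rot: [-0.5, -0.499, 0.501, -0.5]
force: [0.6, -0.9, 1.1]
finger_gap: 0.993
```

Run:
```python
from h import *
print(tool().round(3),status.sense()['qd'].round(3))
c=Cam('wrist','w2')
for k,h in dict(yellow=(20,34),red=(0,4),red2=(170,180),orange=(5,16),blue=(100,125)).items():
    for b in c.blobs(*h,amin=60):print(k,b[0],b[1],c.plane(b[0],.22).round(4))
```

```text
[[ 0.     1.    -0.001  0.527]
 [-0.001 -0.001 -1.     0.039]
 [-1.     0.     0.001  0.361]
 [ 0.     0.     0.     1.   ]] [-0.009  0.003 -0.002  0.003  0.001  0.004]
yellow [123.8 144. ] [88, 124, 72, 42, 2580] [[0.5664 0.2106 0.22  ]]
yellow [630.4 184.3] [620, 179, 20, 14, 197] [[ 0.5309 -0.2259  0.22  ]]
yellow [596.7 256.7] [573, 242, 47, 30, 677] [[ 0.4622 -0.2117  0.22  ]]
red [165.   90.3] [152, 74, 26, 33, 533] [[0.6096 0.1702 0.22  ]]
red [542.2  86.3] [502, 79, 83, 16, 1257] [[ 0.6122 -0.1354  0.22  ]]
red [ 48.9 177.6] [20, 155, 54, 46, 1703] [[0.5375 0.2797 0.22  ]]
orange [269.1 106.9] [260, 77, 18, 55, 726] [[0.5967 0.0864 0.22  ]]
orange [357.7 106.3] [350, 77, 17, 55, 660] [[0.5971 0.0134 0.22  ]]
blue [404.8  99.5] [400, 88, 11, 24, 239] [[ 0.6024 -0.0251  0.22  ]]
blue [230.1 101. ] [225, 90, 11, 24, 226] [[0.6014 0.1182 0.22  ]]
blue [421.5 134.6] [415, 113, 14, 45, 485] [[ 0.5741 -0.0409  0.22  ]]
blue [210.1 136.2] [202, 115, 16, 44, 453] [[0.573  0.1373 0.22  ]]
blue [402.5 159.7] [400, 150, 7, 20, 115] [[ 0.553  -0.0262  0.22  ]]
```

View pics/w2.png

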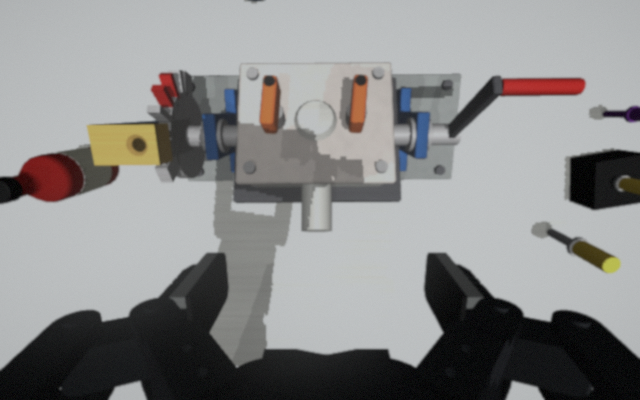

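View pics/w1.png

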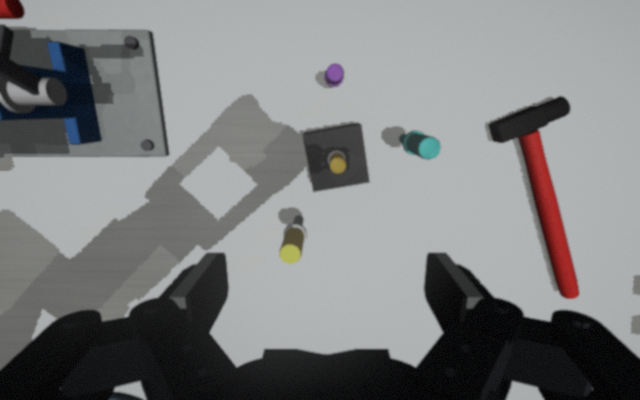

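```bash
cat > /tmp/a.py <<'E'
from h import *
from scipy.optimize import brentq
import h
def cam(fn,T):
    h.tool=lambda:T
    return Cam('wrist',im=cv2.imread(f'pics/{fn}.png')[:,:,::-1].copy())
T=np.array([[0,1,-.001,.5267],[-.001,-.001,-1,.0393],[-1,0,.001,.3613],[0,0,0,1.]]);c=cam('w2',T)
g=cv2.cvtColor(c.im,cv2.COLOR_RGB2GRAY)[130:160,125:155];print(g[::3,::3])
m=(g<85).astype(np.uint8);ys,xs=np.nonzero(m);print('dark',xs.mean()+125,ys.mean()+130,m.sum())
b=c.plane([139,145],.22)[0];print('bush',b)
y=[q for q in c.blobs(20,34) if q[1][4]>2000][0][2].astype(np.uint8)
r=cv2.minAreaRect(cv2.findContours(y,0,1)[0][0]);print('yrect',r,c.plane(cv2.boxPoints(r),.22).round(4))
l=[q for q in c.blobs(0,4) if q[1][4]==1257][0]
ys,xs=np.nonzero(l[2]);p=np.polyfit(xs,ys,1);print('bar slope',p)
for yaw in (0,):
    f=lambda t:c.plane(l[0],.12+.105*np.cos(t))[0][0]-(b[0]-.105*np.sin(t))
    t=brentq(f,-1,.3);z=.12+.105*np.cos(t);print('tilt',t,c.plane([l[0],[503,503*p[0]+p[1]],[583,583*p[0]+p[1]]],z).round(4))
for k in [(269.1,106.9),(357.7,106.3)]:
    z=.12+.077*np.cos(t)+.007;print('knob',c.plane(k,z).round(4))
T=np.array([[0,1,0,.4841],[0,0,-1,-.3595],[-1,0,0,.301],[0,0,0,1.]]);c=cam('w1',T)
k=c.plane([(303,131),(360,123),(368,182),(314,190)],.05);print('stand',k.round(4),k.mean(0))
for z in(.1,.142):print(c.proj(np.r_[k.mean(0)[:2],z]))
E
python3 /tmp/a.py; python3 -c "
import cv2,numpy as np
a=cv2.imread('pics/w1.png')[110:210,280:400];b=cv2.imread('pics/w2.png')[60:190,80:200]
cv2.imwrite('pics/c1.png',np.hstack([cv2.resize(a,(400,333)),cv2.resize(b,(307,333))]))"
```

```text
[[164 166 167 167 165 165 165 165 168 167]
 [163 161 162 160 160 164 164 163 164 164]
 [165 155 138 128 124 135 160 165 164 164]
 [163 137 131  85  63  74 122 158 164 162]
 [160 137 118  54  55  57  69 141 168 168]
 [156 134 115  56  55  59  61 120 164 164]
 [161 139 133  81  58  58  65 129 163 163]
 [166 159 142 134 105  91 118 150 166 165]
 [164 164 158 146 139 138 150 164 164 166]
 [165 166 167 165 164 164 166 165 165 164]]
dark 138.4471544715447 144.4227642276423 123
bush [0.56558204 0.1979131  0.22      ]
yrect ((123.62168884277344, 144.4063720703125), (40.6883430480957, 69.95539855957031), 87.95458984375) [[0.5817 0.2376 0.22  ]
 [0.5839 0.1795 0.22  ]
 [0.5498 0.183  0.22  ]
 [0.5476 0.243  0.22  ]]
bar slope [-1.37154573e-02  9.36991664e+01]
tilt -0.465645567502798 [[ 0.6127 -0.1392  0.2138]
 [ 0.6125 -0.107   0.2138]
 [ 0.613  -0.1726  0.2138]]
knob [[0.5969 0.0904 0.1958]]
knob [[0.5974 0.0111 0.1958]]
stand [[ 0.5278 -0.3324  0.05  ]
 [ 0.5369 -0.3986  0.05  ]
 [ 0.4671 -0.4103  0.05  ]
 [ 0.4571 -0.3446  0.05  ]] [ 0.49724323 -0.37145606  0.05      ]
[[337.7506389  163.92948908]]
[[339.35373136 171.19107131]]
```

View pics/c1.png

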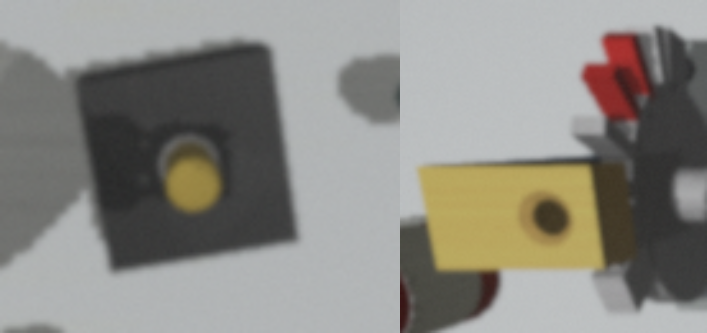

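Run:
```python
from h import *
s=status.sense();print(s['q'].round(3),s['t'])
import sys;exec(open('/tmp/a.py').read().split("T=np")[0])
T=np.array([[0,1,0,.4841],[0,0,-1,-.3595],[-1,0,0,.301],[0,0,0,1.]]);c=cam('w1',T)
print(c.plane((337.9,165.8),.097))
```

```text
[-1.370e-01  2.620e-01  1.494e+00 -1.000e-03  1.386e+00  1.436e+00] 2.85
[[ 0.4947736  -0.37174464  0.097     ]]
```

Call:
arm_command([
  [[0,0,0,-0.148],[0,0,0,-0.148],[0,0,0,-0.148],[0,0,0,-0.148],[0,0,0,-0.148],[0,0,0,-0.148],[0,0,0,-0.148],[0,0,0,-0.148],[0,0,0,-0.148],[0,0,0,-0.148]],
])

```text
t: 3.85
tcp_pos: [0.5267, 0.0392, 0.3612]
tool_rot: [0.031, 0.706, -0.031, 0.706]
force: [-0.4, -0.1, -0.1]
finger_gap: 0.997
```

Call:
arm_command([
  [[0,0,0,-0.091],[0,-44,22,0],[0,-44,22,0],[0,-44,22,0],[0,-44,22,0],[30,0,0,0],[30,0,0,0],[30,0,0,0],[30,0,0,0],[0,0,0,0]],
])

```text
t: 4.85
tcp_pos: [0.6113, -0.1357, 0.2365]
tool_rot: [0.002, 0.711, 0.001, 0.704]
force: [-0.8, -0.2, -0.9]
finger_gap: 1.003
```

Run:
```python
from h import *
print(tool().round(4),status.sense()['force'])
c=Cam('wrist','w3')
for b in c.blobs(0,4,amin=60):print(b[0],b[1],c.plane(b[0],.2138).round(4))
```

```text
[[-0.01    0.0019  0.9999  0.6113]
 [ 0.0039  1.     -0.0019 -0.1357]
 [-0.9999  0.0039 -0.01    0.2365]
 [ 0.      0.      0.      1.    ]] [-0.80199124 -0.16773032 -0.88012689]
[327.  243.8] [316, 185, 23, 118, 2078] [[ 0.6123 -0.137   0.2138]]
```

Call:
arm_command([
  [[20,0,0,0],[21,0,0,0],[0,0,0,0]],
])

```text
t: 5.2
tcp_pos: [0.614, -0.1354, 0.1998]
tool_rot: [0.0, 0.708, 0.0, 0.706]
force: [-0.8, 0.2, 0.4]
finger_gap: 1.001
```

Call:
arm_command([
  [[0,0,0,0],[0,0,0,0],[0,0,0,0],[0,0,0,0],[0,0,0,0],[0,0,0,0],[0,0,0,0],[0,0,0,0]],
], jaw=0, force=40)

```text
t: 6.0
tcp_pos: [0.6131, -0.1349, 0.2008]
tool_rot: [-0.001, 0.708, 0.0, 0.706]
force: [-4.7, -0.8, 5.1]
finger_gap: 0.145
```

Call:
arm_command([
  [[-3.9,0,-9.4,0],[-3,0,-9.7,0],[-2,0,-9.9,0],[-1,0,-10.1,0],[-0.1,0,-10.1,0],[0.9,0,-10.1,0],[1.9,0,-10,0],[2.8,0,-9.7,0],[3.8,0,-9.4,0],[4.6,0,-9,0]],
])

```text
t: 7.0
tcp_pos: [0.5248, -0.1356, 0.2023]
tool_rot: [-0.001, 0.7, -0.001, 0.714]
force: [2.7, 5.1, 23.6]
finger_gap: 0.145
```

Call:
arm_command([
  [[0,0,0,0],[0,0,0,0],[0,0,0,0],[0,0,0,0]],
])

```text
t: 7.4
tcp_pos: [0.5217, -0.1355, 0.2006]
tool_rot: [-0.001, 0.703, -0.001, 0.711]
force: [1.9, 3.3, 17.2]
finger_gap: 0.146
```

Run:
```python
from h import *
print(tool().round(4),status.sense()['force'],status.sense()['finger_gap'])
c=Cam('side','s3');c=Cam('wrist','w4')
for b in c.blobs(0,4,amin=60):print(b[0],b[1],c.plane(b[0],.211).round(4))
cv2.imwrite('pics/c2.png',np.hstack([cv2.resize(cv2.imread('pics/s3.png')[90:290,220:420],(500,500)),cv2.imread('pics/w4.png')[:,100:400]][:1]))
```

```text
[[ 1.230e-02 -4.000e-04  9.999e-01  5.217e-01]
 [-2.800e-03  1.000e+00  5.000e-04 -1.355e-01]
 [-9.999e-01 -2.800e-03  1.230e-02  2.006e-01]
 [ 0.000e+00  0.000e+00  0.000e+00  1.000e+00]] [ 1.87954202  3.31588053 17.21501337] 0.14581391805946928
[325.9 278.8] [311, 207, 31, 145, 3909] [[ 0.5221 -0.1396  0.211 ]]
```

View pics/c2.png

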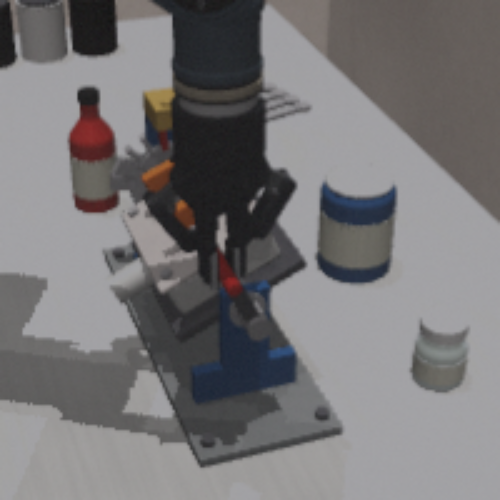

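Call:
arm_command([
  [[2,0,-3.5,0],[2,0,-3.5,0],[0,0,0,0],[0,0,0,0],[0,0,0,0]],
])

```text
t: 8.0
tcp_pos: [0.5141, -0.1356, 0.196]
tool_rot: [-0.001, 0.703, -0.001, 0.711]
force: [1.0, 2.0, 15.8]
finger_gap: 0.145
```

Run:
```python
from h import *
T=tool();print(T.round(4),status.sense()['force'])
t=Cam('wrist','w5')
H=cv2.cvtColor(t.im,cv2.COLOR_RGB2HSV)
for b in t.blobs(0,4,amin=30)+t.blobs(20,34,amin=100)+t.blobs(5,16,amin=100):print(b[0],b[1])
```

```text
[[ 1.080e-02 -4.000e-04  9.999e-01  5.141e-01]
 [-2.700e-03  1.000e+00  5.000e-04 -1.356e-01]
 [-9.999e-01 -2.800e-03  1.080e-02  1.960e-01]
 [ 0.000e+00  0.000e+00  0.000e+00  1.000e+00]] [ 1.0410172   2.02471152 15.80055984]
[325.8 279.3] [311, 208, 31, 145, 3963]
```

View pics/w5.png

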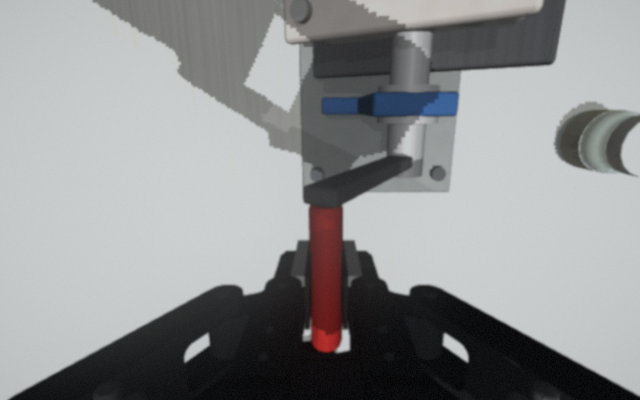

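Call:
arm_command([
  [[0,0,0,0],[0,0,0,0],[0,0,0,0],[0,0,0,0],[0,0,0,0],[-15,0,0,0],[-35,0,0,0],[-35,0,0,0],[-20,0,0,0]],
], jaw=100)

```text
t: 8.95
tcp_pos: [0.5113, -0.1354, 0.2998]
tool_rot: [-0.001, 0.706, -0.0, 0.708]
force: [-0.5, -0.6, -0.2]
finger_gap: 1.003
```

Call:
arm_command([
  [[0,-40,-3,0],[0,-40,-3,0],[0,-40,-3,0],[0,-40,-3,0],[0,-40,-3,0],[0,-36,-3,0],[20,0,0,0],[20,0,0,0],[20,0,0,0],[0,0,0,0]],
])

```text
t: 9.95
tcp_pos: [0.4908, -0.3695, 0.2338]
tool_rot: [0.002, 0.709, 0.002, 0.705]
force: [0.1, 0.2, 0.0]
finger_gap: 0.997
```

Run:
```python
from h import *
print(tool().round(4),status.sense()['force'])
c=Cam('wrist','w6')
for b in c.blobs(15,34,amin=60):
  ys,xs=np.nonzero(b[2]);print(b[0],b[1],c.plane(b[0],.09).round(4))
a=c.im[100:400,200:450,::-1].copy()
s=Cam('side','s6');t=Cam('top','t6')
ct=np.array([.5668,.050]);yw=.0076
def pt(x,y,n,th):
    X=x*np.cos(th)-n*np.sin(th);Z=.12+n*np.cos(th)+x*np.sin(th);return [ct[0]+X-yw*y,ct[1]+y+yw*X,Z]
im=cv2.resize(s.im[90:290,220:420,::-1],(600,600),interpolation=cv2.INTER_CUBIC)
for th,col in((.455,(255,0,0)),(.525,(0,255,0)),(.595,(0,0,255))):
    P=s.proj([pt(x,y,.042,th) for x,y in((-.065,-.08),(.065,-.08),(.065,.08),(-.065,.08))]+[pt(0,-.154,.105,th),pt(0,-.22,.105,th)])
    P=((P-[220,90])*3).round().astype(int)
    cv2.polylines(im,[P[:4]],True,col,1);cv2.polylines(im,[P[4:]],False,col,1)
cv2.imwrite('pics/c3.png',np.hstack([im,cv2.resize(a,(200,240))[:].copy() if 0 else np.vstack([cv2.resize(a,(200,240)),np.zeros((360,200,3),np.uint8)])]))
for b in t.blobs(0,4)+s.blobs(0,4):print(b[0],b[1])
```

```text
[[-5.200e-03 -5.000e-04  1.000e+00  4.908e-01]
 [ 5.700e-03  1.000e+00  5.000e-04 -3.695e-01]
 [-1.000e+00  5.700e-03 -5.200e-03  2.338e-01]
 [ 0.000e+00  0.000e+00  0.000e+00  1.000e+00]] [0.14909467 0.16244138 0.00054917]
[213.6 135.6] [199, 122, 30, 28, 651] [[ 0.3949 -0.3223  0.09  ]]
[331.1 191.2] [322, 177, 20, 26, 361] [[ 0.4953 -0.3708  0.09  ]]
[627.  334.3] [609, 320, 31, 39, 733] [[ 0.7897 -0.5163  0.09  ]]
[191.3 232.6] [183, 225, 16, 17, 179]
[347.6 233.6] [338, 232, 21, 4, 80]
[494.4 283.7] [489, 271, 13, 25, 148]
[256.  144.1] [248, 132, 17, 22, 232]
[258.8 171.8] [252, 169, 14, 6, 45]
[305.3 199.3] [299, 190, 14, 20, 120]
```

View pics/c3.png

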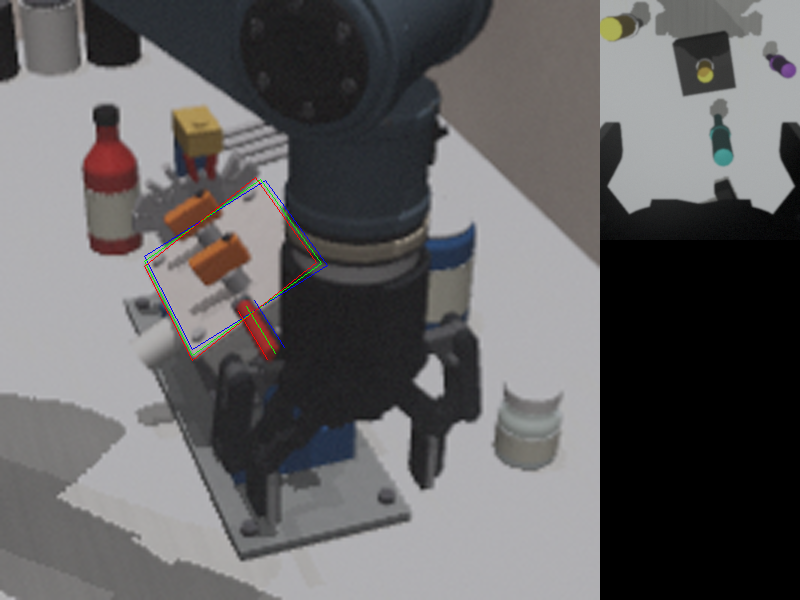

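Run:
```python
from h import *
print(tool()[:3,3],status.sense()['q'].round(3))
s=Cam('side',im=cv2.imread('pics/s6.png')[:,:,::-1].copy());t=Cam('top',im=cv2.imread('pics/t6.png')[:,:,::-1].copy())
p,e=tri(s,[305.3,199.3],t,[347.6,233.6]);print('bar tri',p,e,'th',np.arctan2(.5682-p[0],p[2]-.12))
for th in(.455,.525,.595):
    P=[.5682-.105*np.sin(th),-.137,.12+.105*np.cos(th)];print(th,s.proj(P),t.proj(P))
i=cv2.imread('pics/t0.png') if 0 else cv2.imread('pics/top0.png')[:,:,::-1].copy();t0=Cam('top',im=i)
P=[.5682+.105*np.sin(.448),-.137,.12+.105*np.cos(.448)];print(t0.proj(P),'obs 347.7 201.6')
```

```text
[ 0.49293826 -0.37134507  0.2379693 ] [-0.826  0.509  1.447  0.     1.184 -0.828]
bar tri [ 0.51333245 -0.13447395  0.21017021] 0.00011304531353894464 th 0.54663776887525
0.455 [[309.48539447 197.5991539 ]] [[348.57559175 230.76114866]]
0.525 [[306.65989696 199.45871788]] [[348.44707936 232.88861821]]
0.595 [[303.95095206 201.46689736]] [[348.30371999 234.91757078]]
[[348.65199815 200.68224707]] obs 347.7 201.6
```

Call:
arm_command([
  [[35,0,0.5,0],[35,0,0.5,0],[35,-0.5,0.5,0],[30,-0.5,0.5,0],[20,0,0,0],[10,0,0,0],[0,0,0,0],[0,0,0,0]],
])

```text
t: 10.9
tcp_pos: [0.4955, -0.3728, 0.0737]
tool_rot: [-0.001, 0.706, -0.0, 0.708]
force: [-0.0, -1.3, 0.1]
finger_gap: 1.0
```

Call:
arm_command([
  [[13,1.5,0,0],[0,0,0,0]],
])

```text
t: 11.1
tcp_pos: [0.4942, -0.3699, 0.0589]
tool_rot: [-0.0, 0.707, 0.001, 0.707]
force: [-1.9, 0.4, 0.5]
finger_gap: 0.999
```

Call:
arm_command([
  [[0,0,0,0],[0,0,0,0],[0,0,0,0],[0,0,0,0],[0,0,0,0],[0,0,0,0],[0,0,0,0],[0,0,0,0]],
], jaw=0, force=50)

```text
t: 11.9
tcp_pos: [0.4947, -0.3706, 0.0596]
tool_rot: [-0.0, 0.707, 0.0, 0.707]
force: [-0.1, -0.8, 2.7]
finger_gap: 0.198
```

Run:
```python
from h import *
print(tool().round(4),status.sense()['force'],status.sense()['finger_gap'])
```

```text
[[ 4.000e-04 -1.000e-03  1.000e+00  4.947e-01]
 [-4.000e-04  1.000e+00  1.000e-03 -3.706e-01]
 [-1.000e+00 -4.000e-04  4.000e-04  5.960e-02]
 [ 0.000e+00  0.000e+00  0.000e+00  1.000e+00]] [-0.09121769 -0.84495055  2.7037833 ] 0.1981733438496918
```

Call:
arm_command([
  [[-20,0,0,0],[-40,0,0,0],[-45,0,0,0],[-45,0,0,0],[-45,0,0,0],[-45,0,0,0],[-30,10,2,0],[0,40,5,0],[0,45,6,0],[0,45,6,0]],
])

```text
t: 12.9
tcp_pos: [0.5128, -0.229, 0.3288]
tool_rot: [0.0, 0.707, 0.0, 0.707]
force: [1.0, -0.7, -1.4]
finger_gap: 0.195
```

Call:
arm_command([
  [[0,45,6,0],[0,45,6,0],[0,45,6,0],[0,45,6,0],[0,45,6,0],[0,45,6,0],[0,45,6,0],[0,45,6,0],[0,40,4,0],[0,20,0,0]],
])

```text
t: 13.9
tcp_pos: [0.5643, 0.193, 0.3283]
tool_rot: [-0.001, 0.708, 0.002, 0.707]
force: [0.3, -0.5, -0.9]
finger_gap: 0.195
```

Call:
arm_command([
  [[0,10,0,0],[0,0,0,0],[0,0,0,0]],
])

```text
t: 14.2
tcp_pos: [0.5648, 0.1986, 0.3289]
tool_rot: [-0.001, 0.707, -0.0, 0.707]
force: [-0.7, 0.5, -1.2]
finger_gap: 0.196
```

Run:
```python
from h import *
print(tool().round(4),status.sense()['force'],status.sense()['finger_gap'])
```

```text
[[-9.000e-04 -5.000e-04  1.000e+00  5.648e-01]
 [-1.000e-03  1.000e+00  5.000e-04  1.986e-01]
 [-1.000e+00 -1.000e-03 -9.000e-04  3.289e-01]
 [ 0.000e+00  0.000e+00  0.000e+00  1.000e+00]] [-0.66875294  0.53308454 -1.24892967] 0.19553134114986503
```

Run:
```python
from h import *
c=Cam('wrist','w7');s=Cam('side','s7')
T=tool();tip=T[:3,3]-[0,0,.0546]
im=c.im[150:400,200:450,::-1];im=cv2.resize(im,(500,500),interpolation=cv2.INTER_CUBIC)
def mk(im,uv,o,k,col):
    p=((uv[0]-o)*k).round().astype(int);cv2.circle(im,tuple(map(int,p)),1,col,-1)
mk(im,c.proj([.5657,.2,.22]),[200,150],2,(0,0,255));mk(im,c.proj(tip),[200,150],2,(255,0,255))
i2=cv2.resize(s.im[80:180,230:290,::-1],(300,500),interpolation=cv2.INTER_CUBIC)
mk(i2,s.proj([.5657,.2,.22]),[230,80],5,(0,0,255));mk(i2,s.proj(tip),[230,80],5,(255,0,255))
print(c.proj([.5657,.2,.22]),c.proj(tip),s.proj(tip))
cv2.imwrite('pics/c4.png',np.hstack([im,i2]))
```

```text
[[326.38729604 197.29258711]] [[325.33026023 222.59291242]] [[285.93213453 112.67398131]]
```

View pics/c4.png

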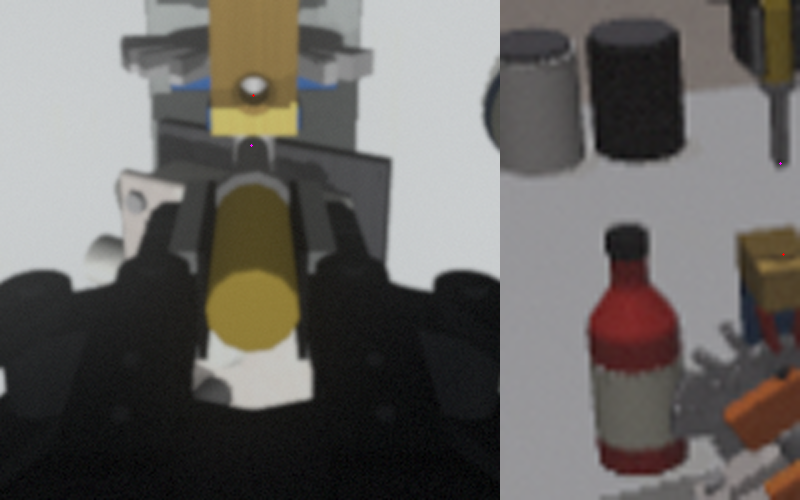

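Run:
```python
from h import *
c=Cam('wrist',im=cv2.imread('pics/w7.png')[:,:,::-1].copy())
print(c.plane([[326.5,217.5],[326.5,194],[304.5,205],[349,205]],.22).round(4))
g=cv2.cvtColor(c.im,cv2.COLOR_RGB2GRAY);print(g[180:222,[322,326,330]].T);print(g[194,300:354])
s=cv2.imread('pics/s7.png');print(cv2.cvtColor(s,6)[124:140,376-100:400-100])
```

```text
[[0.5661 0.1827 0.22  ]
 [0.5661 0.2022 0.22  ]
 [0.5487 0.1932 0.22  ]
 [0.5839 0.1932 0.22  ]]
[[116 119 117 117 116 114 109 101 100 119 139 154 156 148 126 100  72  64
   59  65  68  82 100 119 130 136 147 164 173 177 179 177 176 177 177 177
  174 165 137 102  71  60]
 [118 119 118 117 114 108  97  97 124 161 184 190 192 191 188 173 138  92
   67  63  64  64  83 108 124 131 134 147 163 173 177 176 174 176 175 175
  165 137  97  69  61  61]
 [119 120 121 117 119 117 107  97 105 128 149 161 162 159 145 120  88  68
   63  60  64  76  98 120 129 135 144 159 173 179 179 178 178 177 180 178
  175 163 138 103  75  62]]
[ 91  90  90  88  94 105 108 111 111 113 110 111 112 110 108 103  95  90
  83  77  77  97 126 152 172 182 188 189 179 166 145 120  92  76  75  82
  86  90  96 102 103 107 106 104 104 105 105 102  97  91  86  85  86  83]
[[149 150 150 149 150 150 151 151 150 150 148 141 142 150 150 150 150 151
  149 149 150 150 150 150]
 [150 148 150 149 141 132 132 131 124 118 115 106 111 136 150 150 150 150
  149 150 150 149 149 149]
 [147 127 119 116 105  98  97  97  86  81  80  80  83 1
[... 659 characters left out ...]
12  48  50  51  80 116 117 109 103  99  97  94  93  87  89  82  85
  122 134 134 129 117 107]
 [148 135  49  52  51  60  89  86  83  80  76  73  68  70  66  66  66  73
  102 112 111  93  84  83]
 [151 141  47  52  52  55  60  65  65  67  66  64  65  68  68  68  69  69
   77  77  88  99 115 123]
 [150 141  40  48  50  52  57  67  67  68  68  69  69  67  68  69  69  72
   90 125 124 128 131 133]
 [150 142  37  46  49  52  58  69  68  68  69  69  66  66  69  67  68  74
  104 135 133 129 118 108]
 [151 141  34  43  47  50  60  67  68  65  69  70  67  66  69  68  67  72
   84 104 109  92  85  76]
 [150 142  51  40  44  51  58  67  69  67  66  67  66  68  67  68  68  72
   78  73  84  99 115 123]]
```

Call:
arm_command([
  [[10,2.5,0.7,0],[20,0,0,0],[15,0,0,0],[8,0,0,0],[4,0,0,0],[4,0,0,0],[4,0,0,0],[0,0,0,0],[0,0,0,0]],
])

```text
t: 15.2
tcp_pos: [0.5658, 0.2021, 0.2646]
tool_rot: [-0.0, 0.707, 0.0, 0.707]
force: [-0.6, -1.2, -1.4]
finger_gap: 0.197
```

Call:
arm_command([
  [[5,0,0,0],[5,0,0,0],[5,0,0,0],[5,0,0,0],[0,0,0,0],[0,0,0,0]],
])

```text
t: 15.8
tcp_pos: [0.5656, 0.2021, 0.244]
tool_rot: [-0.0, 0.707, 0.0, 0.707]
force: [-0.4, -0.4, -1.4]
finger_gap: 0.2
```

Call:
arm_command([
  [[3,0,0,0],[3,0,0,0],[3,0,0,0],[3,0,0,0],[2,0,0,0],[0,0,0,0],[0,0,0,0]],
])

```text
t: 16.5
tcp_pos: [0.5656, 0.2022, 0.2302]
tool_rot: [-0.0, 0.707, 0.0, 0.707]
force: [-0.9, -0.4, -1.4]
finger_gap: 0.194
```

Call:
arm_command([
  [[1,0,0,0],[1,0,0,0],[1,0,0,0],[0,0,0,0],[0,0,0,0]],
])

```text
t: 17.0
tcp_pos: [0.5658, 0.2021, 0.2296]
tool_rot: [-0.0, 0.707, 0.0, 0.708]
force: [-3.8, -2.2, 9.0]
finger_gap: 0.194
```

Call:
arm_command([
  [[0,0,0,0],[0,0,0,0],[0,0,0,0],[0,0,0,0],[0,0,0,0],[-10,0,0,0],[-25,0,0,0],[-35,0,0,0],[-30,0,0,0],[0,0,0,0]],
], jaw=100)

```text
t: 18.0
tcp_pos: [0.5686, 0.2027, 0.3334]
tool_rot: [0.0, 0.703, 0.001, 0.711]
force: [0.2, 1.0, 0.5]
finger_gap: 0.997
```

Call:
arm_command([
  [[0,-40,-9,0],[0,-40,-9,0],[0,-40,-9,0],[0,-32,-9,0],[0,0,0,0],[0,0,0,0],[0,0,0,0]],
])

```text
t: 18.7
tcp_pos: [0.53, 0.0508, 0.3273]
tool_rot: [-0.0, 0.707, 0.001, 0.707]
force: [-0.6, 0.3, 0.0]
finger_gap: 1.0
```

Run:
```python
from h import *
print(tool().round(4),status.sense()['q'].round(3))
c=Cam('wrist','w8');s=Cam('side','s8')
i2=cv2.resize(s.im[80:240,230:350,::-1],(300,400),interpolation=cv2.INTER_CUBIC)
cv2.imwrite('pics/c5.png',np.hstack([cv2.resize(c.im[:,120:,::-1],(500,385)),i2[:385]]))
for b in c.blobs(5,16,amin=100)+c.blobs(20,34,amin=100):print(b[0],b[1],c.plane(b[0],.19).round(4),cv2.minAreaRect(cv2.findContours(b[2].astype(np.uint8),0,1)[0][0]))
for b in s.blobs(5,16,amin=60)+s.blobs(20,34,amin=60):print('s',b[0],b[1])
```

```text
[[ 0.000e+00 -1.600e-03  1.000e+00  5.300e-01]
 [ 6.000e-04  1.000e+00  1.600e-03  5.080e-02]
 [-1.000e+00  6.000e-04  0.000e+00  3.273e-01]
 [ 0.000e+00  0.000e+00  0.000e+00  1.000e+00]] [-1.150e-01  2.970e-01  1.537e+00  1.000e-03  1.307e+00 -1.170e-01]
[322.1 144.4] [294, 136, 59, 20, 805] [[0.5274 0.0907 0.19  ]] ((322.7049560546875, 145.24591064453125), (58.305015563964844, 17.201791763305664), 5.19442892074585)
[323.3 235.2] [296, 225, 55, 24, 699] [[0.5284 0.0094 0.19  ]] ((322.6951904296875, 236.75909423828125), (54.14663314819336, 20.419475555419922), 4.635463237762451)
[377.    6.6] [353, 0, 51, 19, 702] [[0.5688 0.1934 0.19  ]] ((378.0, 9.0), (18.0, 50.0), 90.0)
s [150.2   8. ] [136, 4, 31, 9, 214]
s [17.5 76.4] [0, 68, 36, 18, 467]
s [112.4  79.6] [104, 72, 18, 17, 223]
s [283.9 161.4] [275, 154, 19, 16, 169]
s [292.5 176. ] [283, 168, 20, 17, 193]
s [565.6 370.8] [519, 324, 103, 76, 4081]
s [285.1 125.3] [278, 115, 15, 20, 127]
s [280.4 310.4] [275, 297, 12, 28, 279]
```

View pics/c5.png

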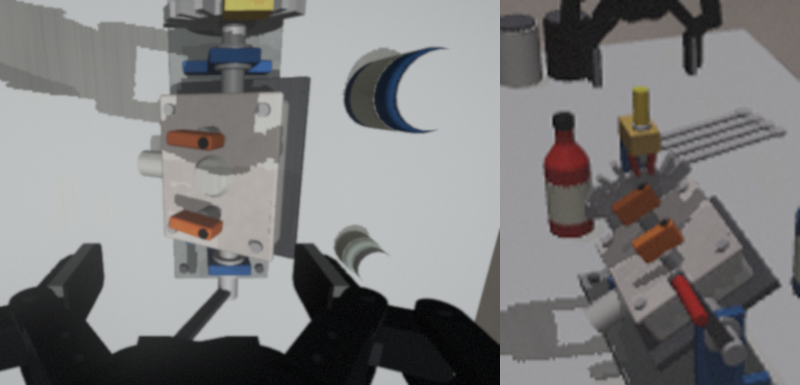

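Call:
arm_command([
  [[0,0,0,-0.149],[0,0,0,-0.149],[0,0,0,-0.149],[0,0,0,-0.149],[0,0,0,-0.149],[0,0,0,-0.149],[0,0,0,-0.149],[0,0,0,-0.149],[0,0,0,-0.149],[0,0,0,-0.149]],
], jaw=38)

```text
t: 19.8
tcp_pos: [0.53, 0.0512, 0.3272]
tool_rot: [-0.482, 0.518, 0.482, 0.518]
force: [-0.8, -0.3, 0.6]
finger_gap: 0.38
```

Call:
arm_command([
  [[0,2.5,20,0],[0,2.5,20,0],[30,0,0,0],[30,0,0,0],[30,0,0,0],[10,0,0,0],[0,0,0,0],[0,0,0,0],[0,0,0,0]],
])

```text
t: 20.7
tcp_pos: [0.5293, 0.0905, 0.2289]
tool_rot: [-0.481, 0.519, 0.479, 0.52]
force: [-0.2, -0.7, 0.9]
finger_gap: 0.385
```

Run:
```python
from h import *
T=tool();print(T.round(4),status.sense()['finger_gap'])
c=Cam('wrist','w9')
for b in c.blobs(5,16,amin=100):print(b[0],b[1],c.plane(b[0],.195).round(4))
```

```text
[[ 3.500e-03 -9.968e-01  7.940e-02  5.293e-01]
 [-1.000e-04  7.940e-02  9.968e-01  9.050e-02]
 [-1.000e+00 -3.500e-03  2.000e-04  2.289e-01]
 [ 0.000e+00  0.000e+00  0.000e+00  1.000e+00]] 0.3852431364226757
[323.7 218.4] [313, 183, 22, 80, 1410] [[0.5213 0.0906 0.195 ]]
[187.9 234.7] [168, 194, 40, 80, 2102] [[0.5249 0.0129 0.195 ]]
```

Call:
arm_command([
  [[15,0.5,0,0],[15,0.5,0,0],[12,0,0,0],[10,0,0,0],[0,0,0,0],[0,0,0,0]],
])

```text
t: 21.35
tcp_pos: [0.5273, 0.0904, 0.1755]
tool_rot: [-0.48, 0.519, 0.48, 0.52]
force: [-0.2, -0.4, 0.4]
finger_gap: 0.385
```

Call:
arm_command([
  [[0,0,0,0.13],[0,0,0,0.13],[0,0,0,0.13],[0,0,0,0.13],[0,0,0,0.13],[0,0,0,0.13]],
])

```text
t: 21.95
tcp_pos: [0.5281, 0.0897, 0.1761]
tool_rot: [-0.246, 0.663, 0.244, 0.664]
force: [1.8, -1.3, -2.0]
finger_gap: 0.382
```

Call:
arm_command([
  [[0,0,0,0.13],[0,0,0,0.13],[0,0,0,0.13],[0,0,0,0.13],[0,0,0,0.13],[0,0,0,0.1]],
])

```text
t: 22.55
tcp_pos: [0.5275, 0.0898, 0.1763]
tool_rot: [0.015, 0.707, -0.016, 0.707]
force: [-1.5, -1.9, 1.2]
finger_gap: 0.379
```

Call:
arm_command([
  [[0,0,0,0.07],[0,0,0,0],[0,0,0,0],[0,0,0,0],[0,0,0,0],[0,0,0,0],[0,0,0,0],[0,0,0,0]],
], jaw=0, force=25)

```text
t: 23.35
tcp_pos: [0.528, 0.09, 0.1776]
tool_rot: [0.038, 0.705, -0.039, 0.707]
force: [-3.2, -1.0, 8.6]
finger_gap: 0.315
```

Run:
```python
from h import *
s=status.sense();print(tool().round(4),s['finger_gap'],s['force'],s['ft_torque'])
```

```text
[[ 3.500e-03  1.081e-01  9.941e-01  5.280e-01]
 [-1.200e-03  9.941e-01 -1.081e-01  9.000e-02]
 [-1.000e+00 -8.000e-04  3.600e-03  1.776e-01]
 [ 0.000e+00  0.000e+00  0.000e+00  1.000e+00]] 0.3148427963657617 [-3.23257847 -0.95305956  8.62133339] [-0.31990527  0.16530971 -0.00120225]
```

Call:
arm_command([
  [[0,0,0,0.08],[0,0,0,0.08],[0,0,0,0],[0,0,0,0]],
])

```text
t: 23.75
tcp_pos: [0.5274, 0.0893, 0.1781]
tool_rot: [0.092, 0.7, -0.094, 0.702]
force: [-6.2, -3.0, 11.6]
finger_gap: 0.313
```

Run:
```python
from h import *
s=status.sense();print(tool()[:3].round(4),s['finger_gap'],s['force'],s['ft_torque'])
```

```text
[[ 0.0025  0.2609  0.9654  0.5274]
 [-0.0036  0.9654 -0.2609  0.0893]
 [-1.     -0.0028  0.0034  0.1781]] 0.3126139252877719 [-6.18715582 -3.03553981 11.61628212] [-0.55346628  0.21459469  0.80754705]
```

Call:
arm_command([
  [[0,0,0,-0.12],[0,0,0,-0.12],[0,0,0,0],[0,0,0,0],[-10,0,0,0],[-30,0,0,0],[-30,0,0,0],[0,0,0,0],[0,0,0,0]],
], jaw=45)

```text
t: 24.65
tcp_pos: [0.5274, 0.0904, 0.2464]
tool_rot: [0.01, 0.706, -0.011, 0.708]
force: [-1.1, 0.2, 0.5]
finger_gap: 0.447
```

Run:
```python
from h import *
T=tool();print(T.round(4),status.sense()['finger_gap'])
c=Cam('wrist','w10')
for b in c.blobs(5,16,amin=100):
    r=cv2.minAreaRect(cv2.findContours(b[2].astype(np.uint8),0,1)[0][0]);print(b[0],b[1],r,c.plane(b[0],.195).round(4))
s=Cam('side','s10')
for b in s.blobs(5,16,amin=60):print('s',b[0],b[1])
```

```text
[[ 2.200e-03  2.970e-02  9.996e-01  5.274e-01]
 [-1.000e-04  9.996e-01 -2.970e-02  9.040e-02]
 [-1.000e+00 -0.000e+00  2.300e-03  2.464e-01]
 [ 0.000e+00  0.000e+00  0.000e+00  1.000e+00]] 0.4474069058689922
[325.4 217.1] [305, 182, 39, 77, 2195] ((325.7271728515625, 220.39276123046875), (74.50547790527344, 34.63154602050781), 83.1572265625) [[0.528  0.0946 0.195 ]]
[329.7 326.2] [295, 303, 70, 49, 2154] ((329.0766296386719, 326.6641845703125), (69.28840637207031, 36.90824890136719), 19.983104705810547) [[0.5286 0.0166 0.195 ]]
s [150.6   8. ] [136, 4, 31, 9, 222]
s [16.7 76.5] [0, 69, 35, 17, 445]
s [111.5  80.1] [102, 72, 20, 17, 251]
s [284.1 161.3] [278, 154, 13, 15, 77]
s [292.5 176. ] [283, 168, 20, 17, 191]
s [565.1 370.6] [516, 323, 106, 77, 4108]
```

Call:
arm_command([
  [[0,0,0,-0.149],[0,0,0,-0.149],[0,0,0,-0.149],[0,0,0,-0.149],[0,0,0,-0.149],[0,0,0,-0.149],[0,0,0,-0.149],[0,0,0,-0.149],[0,0,0,-0.149],[0,0,0,-0.149]],
], jaw=38)

```text
t: 25.75
tcp_pos: [0.526, 0.0904, 0.2438]
tool_rot: [-0.472, 0.526, 0.474, 0.524]
force: [0.1, -1.1, 0.4]
finger_gap: 0.38
```

Call:
arm_command([
  [[0,-3,-27,0],[0,-3,-27,0],[0,-3,-26,0],[0,0,0,0],[0,0,0,0],[0,0,0,0]],
])

```text
t: 26.35
tcp_pos: [0.5266, 0.0107, 0.2446]
tool_rot: [-0.471, 0.527, 0.473, 0.526]
force: [0.4, -0.2, 0.2]
finger_gap: 0.381
```

Run:
```python
from h import *
T=tool();print(T.round(4),status.sense()['finger_gap'])
c=Cam('wrist','w11')
for b in c.blobs(5,16,amin=100):
    r=cv2.minAreaRect(cv2.findContours(b[2].astype(np.uint8),0,1)[0][0]);print(b[0],b[1],r,c.plane(b[0],.195).round(4))
```

```text
[[-1.700e-03 -9.940e-01  1.093e-01  5.266e-01]
 [ 8.000e-04  1.093e-01  9.940e-01  1.070e-02]
 [-1.000e+00  1.800e-03  6.000e-04  2.446e-01]
 [ 0.000e+00  0.000e+00  0.000e+00  1.000e+00]] 0.38085970176055384
[324.1 215.7] [314, 182, 21, 75, 1235] ((323.7137145996094, 219.11749267578125), (74.11503601074219, 19.90619659423828), 88.72696685791016) [[0.522  0.0109 0.195 ]]
[455.  205.6] [412, 187, 83, 38, 1760] ((452.93878173828125, 205.67837524414062), (25.073022842407227, 83.9197769165039), 79.2156982421875) [[0.5242 0.0902 0.195 ]]
```

Call:
arm_command([
  [[25,-1,0,0],[20,0,0,0],[13,0,0,0],[10,0,0,0],[0,0,0,0],[0,0,0,0]],
])

```text
t: 27.0
tcp_pos: [0.5285, 0.0102, 0.1775]
tool_rot: [-0.472, 0.526, 0.472, 0.527]
force: [0.5, 0.4, 0.6]
finger_gap: 0.377
```

Call:
arm_command([
  [[0,0,0,0.13],[0,0,0,0.13],[0,0,0,0.13],[0,0,0,0.13],[0,0,0,0.13],[0,0,0,0.13]],
])

```text
t: 27.6
tcp_pos: [0.5291, 0.0094, 0.1784]
tool_rot: [-0.235, 0.666, 0.234, 0.668]
force: [0.2, -1.9, -0.8]
finger_gap: 0.379
```

Call:
arm_command([
  [[0,0,0,0.13],[0,0,0,0.13],[0,0,0,0.13],[0,0,0,0.13],[0,0,0,0.13],[0,0,0,0.14]],
])

```text
t: 28.2
tcp_pos: [0.5278, 0.0089, 0.1785]
tool_rot: [0.039, 0.706, -0.041, 0.706]
force: [-3.6, -2.1, 2.0]
finger_gap: 0.38
```

Call:
arm_command([
  [[0,0,0,0],[0,0,0,0],[0,0,0,0],[0,0,0,0],[0,0,0,0],[0,0,0,0],[0,0,0,0.08],[0,0,0,0.08],[0,0,0,0],[0,0,0,0]],
], jaw=0, force=25)

```text
t: 29.2
tcp_pos: [0.5282, 0.0087, 0.1801]
tool_rot: [0.09, 0.7, -0.093, 0.702]
force: [-7.8, -2.4, 12.3]
finger_gap: 0.272
```

Run:
```python
from h import *
s=status.sense();print(tool()[:3].round(4),s['finger_gap'],s['force'],s['ft_torque'])
```

```text
[[ 0.002   0.2556  0.9668  0.5282]
 [-0.0049  0.9668 -0.2556  0.0087]
 [-1.     -0.0042  0.0032  0.1801]] 0.27206199753228644 [-7.84761304 -2.35607266 12.26165285] [-0.54021365  0.16138628  1.66619451]
```

Call:
arm_command([
  [[0,0,0,-0.12],[0,0,0,-0.12],[0,0,0,0],[0,0,0,0],[-10,0,0,0],[-30,0,0,0],[-40,0,0,0],[-40,0,0,0],[-30,0,0,0],[0,0,0,0]],
], jaw=45)

```text
t: 30.2
tcp_pos: [0.5311, 0.0094, 0.3332]
tool_rot: [0.01, 0.703, -0.011, 0.711]
force: [0.5, -0.6, 0.3]
finger_gap: 0.447
```

Call:
arm_command([
  [[0,30,0,0],[0,10,0,0],[0,0,0,0],[0,0,0,0],[0,0,0,0]],
])

```text
t: 30.7
tcp_pos: [0.5292, 0.0491, 0.3269]
tool_rot: [0.01, 0.707, -0.011, 0.707]
force: [0.0, -1.0, 0.3]
finger_gap: 0.45
```

Run:
```python
from h import *
c=Cam('wrist','w12');s=Cam('side','s12');t=Cam('top','t12')
T=tool();print(T.round(4))
i2=cv2.resize(s.im[80:240,230:350,::-1],(300,400),interpolation=cv2.INTER_CUBIC)
cv2.imwrite('pics/c6.png',np.hstack([cv2.resize(c.im[:,120:,::-1],(500,385)),i2[:385]]))
# black dot vs bar: orange long-axis corners in the cover plane (bar top 90 mm from axis)
th=.53;n=np.array([-np.sin(th),0,np.cos(th)]);p0=np.array([.567,.05,.12])+.090*n
for b in c.blobs(5,16,amin=100):
    cn=max(cv2.findContours(b[2].astype(np.uint8),0,1)[0],key=cv2.contourArea)
    print(b[0],b[1],c.plane(b[0],.19).round(4))
    uv=np.argwhere(b[2])[:,::-1];o,d=c.ray(uv);P=o+d*(((p0-o)@n)/(d@n))[:,None]
    q=np.c_[(P-p0)@[np.cos(th),0,np.sin(th)],P[:,1]-.05];v=np.linalg.svd(q-q.mean(0))[2] if len(q)<3000 else np.linalg.svd((q-q.mean(0))[::3])[2]
    print(' centre',q.mean(0).round(4),'long axis angle',np.degrees(np.arctan2(abs(v[0][1]),v[0][0]*np.sign(-v[0][1]))).round(1))
for n0 in('top','t12') :
    a=Cam('top',im=cv2.imread(f"pics/{'top0' if n0=='top' else n0}.png")[:,:,::-1].copy());print(n0,[ (b[0],b[1][4]) for b in a.blobs(0,4)+a.blobs(100,125) if b[0][0]<350])
```

```text
[[-5.000e-04  2.990e-02  9.996e-01  5.294e-01]
 [-2.000e-04  9.996e-01 -2.990e-02  4.910e-02]
 [-1.000e+00 -2.000e-04 -5.000e-04  3.271e-01]
 [ 0.000e+00  0.000e+00  0.000e+00  1.000e+00]]
[323.3 140.4] [309, 115, 29, 56, 1247] [[0.5288 0.0923 0.19  ]]
 centre [0.0085 0.0433] long axis angle 81.1
[326.7 230.3] [313, 205, 27, 55, 1074] [[0.5294 0.0124 0.19  ]]
 centre [ 0.0092 -0.033 ] long axis angle 91.9
top [(array([241.2, 201.7]), 37), (array([347.7, 201.6]), 81), (array([191. , 232.8]), 168), (array([270. , 163.9]), 30), (array([254.9, 217.1]), 131), (array([323. , 217.9]), 119)]
t12 [(array([191.1, 232.7]), 175), (array([348.1, 233.5]), 83), (array([269.8, 164.1]), 32), (array([323., 218.]), 118)]
```

View pics/c6.png

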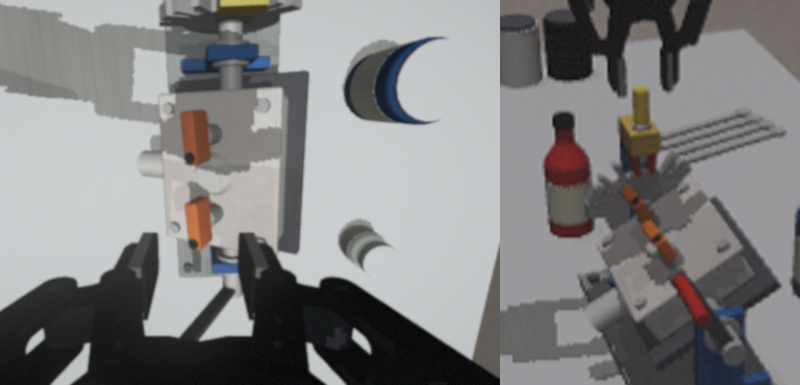

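```bash
python3 - <<'E'
from h import *
c=Cam('wrist',im=cv2.imread('pics/w12.png')[:,:,::-1].copy())
th=.53;n=np.array([-np.sin(th),0,np.cos(th)]);u=np.array([np.cos(th),0,np.sin(th)])
for b,lv in zip(c.blobs(5,16,amin=100),(0,0)):
  for nm,h,f in(('-x top edge',.090,np.min),('+x low edge',.062,np.max)):
    p0=np.array([.567,.05,.12])+h*n;m=b[2];ys=np.unique(np.nonzero(m)[0])[12:-12]
    uv=np.array([[f(np.nonzero(m[y])[0]),y] for y in ys]);o,d=c.ray(uv);P=o+d*(((p0-o)@n)/(d@n))[:,None]
    X=(P-p0)@u;Y=P[:,1]-.05;k=np.polyfit(Y,X,1)
    print(b[0],nm,'slope dx/dy',k.round(3),'=> knob angle',np.pi/2+np.arctan(k[0])+0.0076,'rms',np.std(X-np.polyval(k,Y)).round(5))
E
python3 -c "
import cv2
cv2.imwrite('pics/c7.png',cv2.resize(cv2.imread('pics/w12.png')[100:275,260:390],(446,600),interpolation=cv2.INTER_CUBIC))"
```

```text
[323.3 140.4] -x top edge slope dx/dy [-0.085  0.   ] => knob angle 1.49363172868749 rms 0.00029
[323.3 140.4] +x low edge slope dx/dy [-0.067  0.007] => knob angle 1.511404417890208 rms 0.00037
[326.7 230.3] -x top edge slope dx/dy [-0.081 -0.005] => knob angle 1.4980155019677028 rms 0.00032
[326.7 230.3] +x low edge slope dx/dy [-0.058  0.002] => knob angle 1.520807145643286 rms 0.00034
```

View pics/c7.png

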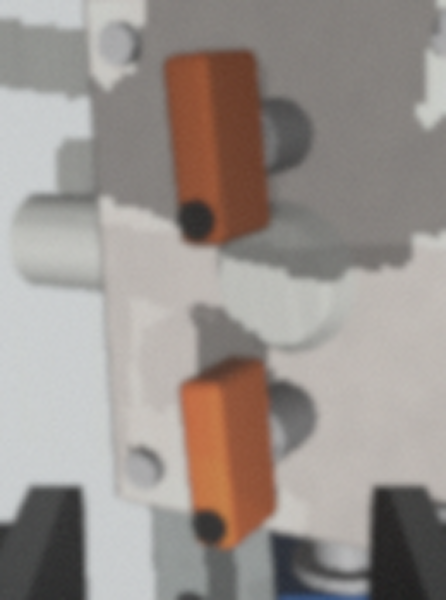

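```bash
python3 -c "
from station import ticket;print(ticket.sign_off())"
```

```text
the job is handed in; nothing more can be done
None
```

I did the job in the order asked and handed it in at about 31 s of robot time; the hand-in gives no verdict.

- **Cradle:** I swung the red lever until the camera views put the tilt at about 0.545 rad, against a target of 0.525 and a tolerance of 0.07. The pin then dropped into the notch without resistance.
- **Lock pin:** I put it through the bushing until its shoulder met the block. The tool stopped within about 1 mm of the computed home height, with a light 9 N push back. The last pictures show it upright and seated.
- **Fasteners:** I turned both clockwise until the torque rose far above friction (0.8 and 1.7 Nm against 0.06). Fits to the bar edges in the last wrist picture give 1.49–1.51 rad for the left and 1.50–1.52 rad for the right, against an end stop of 1.50.
- **Bystanders:** The bottle and tin are within 0.3 px of where they began in the top view. I did not measure the jar; the arm never came near it.

**Checks that disagreed:**
- Two estimates of the bushing hole from the same picture differed by about 2.5 mm. The chamfer took this up.
- A first rough angle from the colour patches gave 81 and 92 degrees for the two bars. It was skewed by the bars' visible side faces, and the edge fits above replace it.

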